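# Switch off the isolator and pop the fuse hatch

## Robot

A 7-joint arm with a two-finger parallel gripper is mounted at the origin on a cart in front of the work surface, level with it; the furniture and walls round the work are solid. World frame = base frame: x ahead of the robot, y to its left, z up, the work surface at z = 0. Lengths are in m, angles in rad, forces in N, time in s.
With the tool pointing down it reaches from about 0.4 to 0.85 m from the base axis. Payload 4.5 kg.
Tool frame: the origin (TCP) lies midway between the tips of the shut fingers; the grasp point (between the pads) lies 19 mm behind it; z points along the fingers, y is the line along which they close (so a half turn about z gives the same grasp; the last joint's range is limited). The gripper opens to 88 mm and grips with 3 to 60 N. Pads are 18 mm wide; open, the fingers measure 123 mm over their backs; the gripper's body (75 mm by 187 mm) begins 45 mm behind the grasp point.
Start: joints at [-1.16, 0.689, -0.195, 1.565, 0.157, 0.902, -0.215], TCP at [0.23, 0.581, 0.239] pointing down, gripper open.
Joint ranges: [-3.01, 3.01], [-0.46, 2.08], [-1.47, 1.51], [0.13, 2.56], [-1, 4.14], [0.04, 2.09], [-2.66, 2.66]. Speed limits (rad/s): [2.57, 2.57, 3.14, 3.14, 3.14, 3.14, 3.14].

## Interface

Orientations are given as a unit quaternion [x, y, z, w].
In Python, from plant import r gives the robot as it stands.
- The arm moves only by the tool carry_out, never from a script. Its argument "plan" is a list of rows, each an object with "rot": the turn, a rotation vector about the tool's x, y, z in rad, a list of three; "xyz": the shift along the tool's x, y, z in m, a list of three; "grip": the closure in counts, from 0 (fully open) to 255 (shut). In form: [{"rot": [wx, wy, wz], "xyz": [dx, dy, dz], "grip": grip}, ...]. A call has 1 to 8 rows; each row is the pose to reach, as a shift and turn from the pose commanded when the call began, along the tool's axes at that moment; what a row does not reach only later rows make up. A row lasts 1/12 s, in which the tool goes at most 41.7 mm and 7.16 degrees, less where a joint would pass 70% of its speed; a pose out of reach is approached as far as the arm can. A call with a gripper value outside its range is refused whole. The fingers move at their own pace and stop on an object; "squeeze" is the grip in N (left out, the last holds). Time passes only in rows, so rows that repeat a pose let the fingers close. It gives the time, the measured TCP pose, the force, the opening and the grip force at its end, in the units of the state.
- r.get_state(): the state, without advancing time (a new reading comes with each control period).
- r.snapshot(name): name is "scene" or "top" or "wrist"; returns the picture (384x512x3 uint8, red, green, blue); there is no depth.
- r.camera_params(name): a dict with "fx", "fy", "cx", "cy" (pixels), "position" and "attitude" of the camera in the world; the wrist camera has in their place "hand_eye" (4x4, takes a point from camera to tool coordinates, whose origin is the TCP and whose axes are the flange's). Camera axes: x right, y down, z forward; pixel columns grow to the right and rows downward; lengths in m; the calibration is good to about 2 mm. The wrist camera is an equidistant fisheye: a pixel r from the principal point sees the ray r / f radians off the axis. A picture is of the moment at which its call begins: read the wrist's pose just before it. camera_params takes no time and is no camera call.
- r.finish_job(): hands the job in; it is judged then, once.
The state is a dict: "clock": time; "q": joint angles; "qd": joint speeds; "joint_torque": joint torques, N m; "tool_pos": TCP position; "eef_rot": TCP orientation; "contact_force": force on the tool from outside, world axes, zero at the start; "moment": the same for the moment, N m; "opening": opening from 0.0 (shut) to 1.0 (fully open); "finger_force": force on a finger pad.
Only numpy, scipy, OpenCV 4.12 (cv2) and the standard library are available. Lean on these libraries where they do the work, as an engineer would, in place of code of your own. Each camera call takes 0.05 s, during which the arm holds its last target. There are 200 camera calls.

## Task

Get the machine's fuse box ready for a fuse check: push the isolator lever fully over to the back (off), then press the ribbed pad of the fuse box's hatch (the one with the single raised round disc) gently right down once and let go, so that it pops open, and watch for a good second, hands off, that it stays fully open. Leave the other hatch, with the three raised bars, shut and unpressed, and only push and press: nothing is to be gripped or lifted, and the loose parts around stay where they are.

Things in the scene. Friction and masses are not known exactly. Their poses are not given: they have to be found in the camera images.
- plate: aluminium mounting plate 124 (x) x 370 (y) x 5 mm, fixed to the worktop; origin at the centre of its underside. It carries three units side by side, 100 mm apart, in any order (x: from the robot side to the back, y: left, z: up): the isolator switch, the fuse box and the spare-parts box
- fuse_box: the fuse box: grey enclosure 96 (x) x 84 (y) x 62 mm high in any of the plate's three places; origin at the centre of its underside, 5 mm above the worktop; frame parallel to the plate's. Its grey hatch, 83 (x) x 76 (y) x 10 mm, is hinged along the back; its top lies 68 mm above the origin, 6 mm above the rim, and it bears one raised round disc (30 mm across, 6 mm high) between its press pad and the hinge
- fuse_hatch (a joint): hinge, rad: 0 to 0.01 = shut and latched, -0.14 = pressed down on its stop (9.5 mm at the pad), 0.70 = fully open, front edge 55 mm up. Push-push latch: pushing the pad down takes 3 to 8 N; it trips at 4 to 9 mm, so press to the stop (after less it is still shut: press again). Held down it stays down; let go it springs up by itself, following the finger, to 0.70 in half a second and stays. Pushed down again it would latch shut
- fuse_hatch_pad (a point): middle of the ribbed dark rubber press pad (30 mm in x by 44 mm in y) on top of the fuse box's hatch, near its front edge; the point lies on top of the ribs, 65 mm in front of the hinge line and 70 mm above the underside of its box while shut
- spare_box: the spare-parts box, to be left shut: grey enclosure 96 (x) x 84 (y) x 62 mm high in any of the plate's three places; origin at the centre of its underside, 5 mm above the worktop; frame parallel to the plate's. Its grey hatch, 83 (x) x 76 (y) x 10 mm, is hinged along the back; its top lies 68 mm above the origin, 6 mm above the rim, and it bears three raised parallel bars (30 x 7 x 6 mm) between its press pad and the hinge
- spare_hatch (a joint): hinge of the spare-parts box's hatch, same values and same latch as the fuse hatch; must stay shut
- spare_hatch_pad (a point): middle of the ribbed dark rubber press pad (30 mm in x by 44 mm in y) on top of the spare-parts box's hatch, near its front edge; the point lies on top of the ribs, 65 mm in front of the hinge line and 70 mm above the underside of its box while shut
- switch_box: low grey box 96 (x) x 84 (y) x 20 mm in one of the plate's three places, carrying the isolator switch; origin at the centre of its underside, 5 mm above the worktop; frame parallel to the plate's.
- isolator (a joint): isolator lever, rad: 0 = ON, leaning 0.5 rad towards the robot side (-x of switch_box); 1.0 = OFF, leaning 0.5 rad to the back (+x), against a hard stop; it starts at or near ON and stays where it is left (friction, about 1.2 N at its ball)
- isolator_tip (a point): centre of the black ball (26 mm across) at the end of the isolator lever; the steel rod (10 mm thick) is 55 mm long from the pivot, which lies 42 mm above the underside of switch_box over its centre; the lever swings in the box's x-z plane
- nut_m16: bystander, loose: steel hexagon nut, 24 x 28 x 13 mm, lying flat on the left end of the mounting plate; origin at the centre of its underside
- t_nut: bystander, loose: dark square-shouldered hexagonal nut, 18 x 21 x 14 mm, on the right end of the mounting plate; origin at the centre of its underside
- glue_small: bystander, loose: small white bottle with a red nozzle, 16 x 25 x 68 mm, standing left of the plate; origin at the centre of its underside
- collet_2: bystander, loose: small grey tapered collet, 20 x 20 x 31 mm, standing left of the plate; origin at the centre of its underside
- wheel_hub_1: bystander, loose: white turned wheel hub, 46 mm across, 21 mm high, right of the plate; origin at the centre of its underside
- step_block_1: bystander, loose: dark stepped clamping block, 26 x 48 x 36 mm, right of the plate; origin at the centre of its underside

How it is judged:
By the outcome, as a careful person would: the job done as asked, in the order asked, and still so for the second after the job is handed in, with the robot touching nothing.
It also fails if it takes over 38 s, if anything falls off the work surface, if the arm or the gripper's body presses on something with over 40 N, if the wrist force passes 120 N, or if a joint passes its speed limit or range.

## Working session

There is one attempt and no reset: what is moved stays moved. The work goes in short steps, Python scripts to look and compute and a tool call to move; the robot and the scene stay as the last step left them, time stands still between calls to the robot, and variables do not carry over. Pictures are saved under pics/ and viewed, at most 10 in all, crops included, and the job is handed in when it is done.

Besides the shell and the picture viewer there is one more tool, called after "Emit:" as name(argument=value, ...), one argument or row to a line, values as JSON. carry_out: Moves the arm, as the interface text tells. Its arguments: {"type":"object","properties":{"plan":{"type":"array"},"squeeze":{"type":"number"}},"required":["plan"]}

```bash
mkdir -p pics
python3 - <<'E'
from plant import r
import cv2
s=r.get_state();print(s['clock'],s['tool_pos'],s['eef_rot'],s['contact_force'],s['opening'])
for n in("scene","top"):
    cv2.imwrite(f"pics/{n}0.png",r.snapshot(n)[:,:,::-1]);print(n,r.camera_params(n))
print(r.camera_params("wrist"))
E
```

```text
0.0 [0.2297695  0.58056474 0.23791676] [ 1.87224591e-01  9.82316712e-01 -9.04510684e-04 -1.06677188e-04] [-0.40672625 -0.21751376  1.2159667 ] 1.0013800717666923
scene {'fx': 451.71159985933167, 'fy': 451.71159985933167, 'cx': 261.6412479407027, 'cy': 191.89308498888417, 'position': array([-0.08432308, -0.5167948 ,  1.02624503]), 'attitude': array([ 0.8596514 , -0.3702728 ,  0.14612072, -0.32022844])}
top {'fx': 413.59501356970316, 'fy': 413.59501356970316, 'cx': 257.4279826946581, 'cy': 189.82695781606708, 'position': array([0.35514838, 0.02305141, 1.11031242]), 'attitude': array([-0.6999504 ,  0.70942529, -0.06307297,  0.05298105])}
{'fx': 297.3186396354542, 'fy': 297.3186396354542, 'cx': 254.90599358138752, 'cy': 192.5136190282842, 'hand_eye': array([[-5.94331808e-04, -9.60041037e-01, -2.79858633e-01,
         7.10726489e-02],
       [ 9.99999600e-01, -7.57532288e-04,  4.74991647e-04,
        -2.70036780e-04],
       [-6.68013423e-04, -2.79858239e-01,  9.60041103e-01,
        -1.45556733e-01],
       [ 0.00000000e+00,  0.00000000e+00,  0.00000000e+00,
         1.00000000e+00]])}
```

View pics/scene0.png

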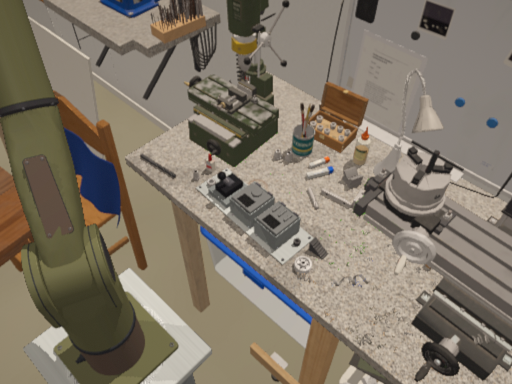

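View pics/top0.png

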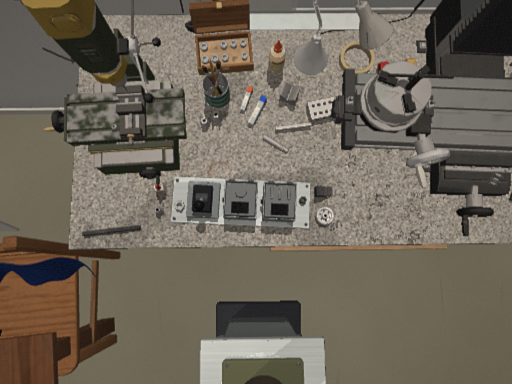

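Units, left to right: the switch at the left (top view about 203,201), and two boxes at about (241,200) and (279,201). I'll enlarge to tell the hatches apart.

Run:
```python
import cv2,numpy as np
a=cv2.imread("pics/top0.png")[165:240,150:345]; b=cv2.imread("pics/scene0.png")[160:270,190:335]
a=cv2.resize(a,(780,300),interpolation=cv2.INTER_CUBIC)
b=cv2.resize(b,None,fx=3.5,fy=2.7,interpolation=cv2.INTER_CUBIC)
c=np.zeros((600,780,3),np.uint8);c[:300]=a;c[300:300+297,:b.shape[1]]=b[:297]
cv2.imwrite("pics/crop1.png",c)
```

```text
(no output)
```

View pics/crop1.png

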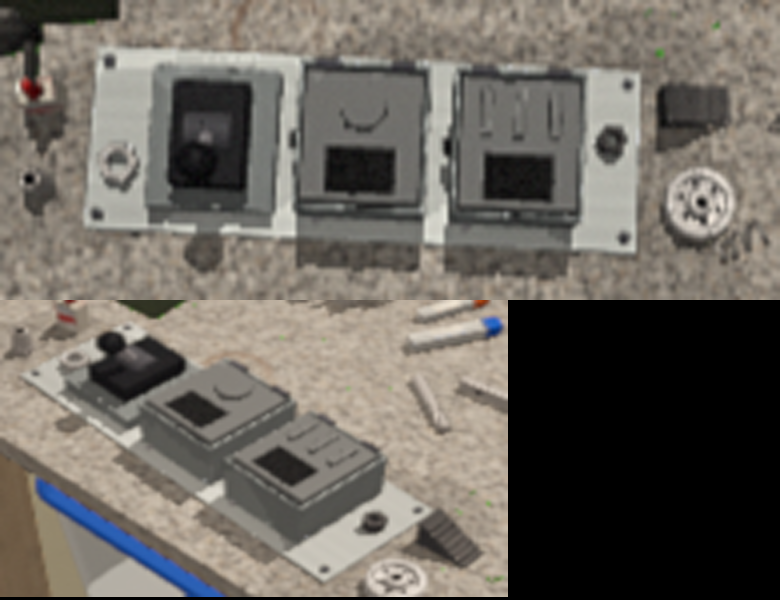

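Crop: the middle box has the single disc (fuse), the right one the three bars (spare), the switch is on the left with its ball at crop (193,160) leaning to the robot. Fuse pad centre is crop (360,170), spare pad (518,177).

```bash
cat > h.py <<'E'
from plant import r
import numpy as np
from scipy.spatial.transform import Rotation as R
def ray(n,u,v,z):
    p=r.camera_params(n);d=R.from_quat(p['attitude']).apply([(u-p['cx'])/p['fx'],(v-p['cy'])/p['fy'],1]);c=p['position']
    return c+d*(z-c[2])/d[2]
def wpose(s): return np.array(s['tool_pos']),R.from_quat(s['eef_rot'])
def wray(s,u,v,z):
    p=r.camera_params('wrist');a=np.array([(u-p['cx'])/p['fx'],(v-p['cy'])/p['fy']]);t=np.hypot(*a)
    d=np.r_[a/t*np.sin(t),np.cos(t)];H=p['hand_eye'];P,Q=wpose(s)
    c=P+Q.apply(H[:3,3]);d=Q.apply(H[:3,:3]@d)
    return c+d*(z-c[2])/d[2]
def to_tool(s,w): P,Q=wpose(s);return Q.inv().apply(np.array(w)-P)
E
python3 - <<'E'
from h import *
np.set_printoptions(precision=4,suppress=True)
t=lambda x,y,z:ray("top",150+(x+.5)/4-.5,165+(y+.5)/4-.5,z)
c=[t(x,y,.005) for x,y in((97,48),(640,70),(637,253),(83,227))]
print(np.array(c),np.mean(c,0))
yaw=[(c[0]-c[1]),(c[3]-c[2])];print([np.arctan2(-d[0],d[1]) for d in yaw],[np.linalg.norm(d) for d in yaw])
print("fuse",t(360,170,.075),"spare",t(518,177,.075),"ball",t(193,160,.095))
s=r.get_state();print(R.from_quat(s['eef_rot']).as_matrix(), s['clock'])
E
```

```text
[[ 0.5775  0.2323  0.005 ]
 [ 0.5578 -0.1365  0.005 ]
 [ 0.4335 -0.1301  0.005 ]
 [ 0.4559  0.2394  0.005 ]] [0.5062 0.0513 0.005 ]
[np.float64(-0.05323690837270445), np.float64(-0.06036106665395476)] [np.float64(0.3693540946644082), np.float64(0.37018620908208183)]
fuse [0.4831 0.0525 0.075 ] spare [ 0.4774 -0.047   0.075 ] ball [0.4882 0.1549 0.095 ]
[[-0.9299  0.3679 -0.0005]
 [ 0.3679  0.9299 -0.0016]
 [-0.0001 -0.0016 -1.    ]] 0.1
```

Run:
```python
from h import *
np.set_printoptions(precision=4,suppress=True)
s=r.get_state();print(to_tool(s,[.42,.155,.22]))
```

```text
[-0.3334 -0.3258  0.0186]
```

Emit:
carry_out(
  plan=[
    {"rot": [0, 0, -0.1], "xyz": [-0.027, -0.026, 0.0], "grip": 255},
    {"rot": [0, 0, -0.2], "xyz": [-0.055, -0.053, 0.0], "grip": 255},
    {"rot": [0, 0, -0.32], "xyz": [-0.083, -0.081, 0.005], "grip": 255},
    {"rot": [0, 0, -0.32], "xyz": [-0.111, -0.109, 0.005], "grip": 255},
    {"rot": [0, 0, -0.32], "xyz": [-0.139, -0.136, 0.01], "grip": 255},
    {"rot": [0, 0, -0.32], "xyz": [-0.167, -0.163, 0.01], "grip": 255},
    {"rot": [0, 0, -0.32], "xyz": [-0.195, -0.19, 0.01], "grip": 255},
    {"rot": [0, 0, -0.32], "xyz": [-0.222, -0.217, 0.01], "grip": 255},
  ],
)

```text
clock: 0.77
tool_pos: [0.3569, 0.2956, 0.2285]
eef_rot: [0.028, 1.0, -0.0, -0.0]
contact_force: [1.0, -0.8, -0.4]
opening: 0.42
finger_force: 0.0
```

Run:
```python
from h import *
np.set_printoptions(precision=4,suppress=True)
s=r.get_state();print(s['clock'],s['tool_pos'],R.from_quat(s['eef_rot']).as_matrix(),s['contact_force'],s['opening']);print(to_tool(s,[.42,.155,.2]))
```

```text
0.7667 [0.3569 0.2956 0.2285] [[-0.9984  0.0568 -0.0003]
 [ 0.0568  0.9984 -0.0005]
 [ 0.0003 -0.0006 -1.    ]] [ 1.0353 -0.7902 -0.3832] 0.4199263547065383
[-0.0709 -0.1368  0.0286]
```

Emit:
carry_out(
  plan=[
    {"rot": [0, 0, 0], "xyz": [-0.018, -0.034, 0.007], "grip": 255},
    {"rot": [0, 0, 0], "xyz": [-0.036, -0.068, 0.014], "grip": 255},
    {"rot": [0, 0, 0], "xyz": [-0.054, -0.103, 0.021], "grip": 255},
    {"rot": [0, 0, 0], "xyz": [-0.071, -0.137, 0.028], "grip": 255},
    {"rot": [0, 0, 0], "xyz": [-0.071, -0.137, 0.028], "grip": 255},
    {"rot": [0, 0, 0], "xyz": [-0.071, -0.137, 0.028], "grip": 255},
  ],
)

```text
clock: 1.27
tool_pos: [0.4201, 0.1542, 0.2001]
eef_rot: [0.031, 1.0, -0.001, -0.001]
contact_force: [-0.3, 0.9, -0.4]
opening: 0.005
finger_force: 0.0
```

Run:
```python
from h import *
import cv2
np.set_printoptions(precision=4,suppress=True)
s=r.get_state();print(s['clock'],s['tool_pos'],s['contact_force'],s['opening'])
cv2.imwrite("pics/w1.png",cv2.resize(r.snapshot("wrist")[:,:,::-1],(768,576)))
```

```text
1.2667 [0.4201 0.1542 0.2001] [-0.3334  0.8646 -0.4379] 0.005091075996147118
```

View pics/w1.png

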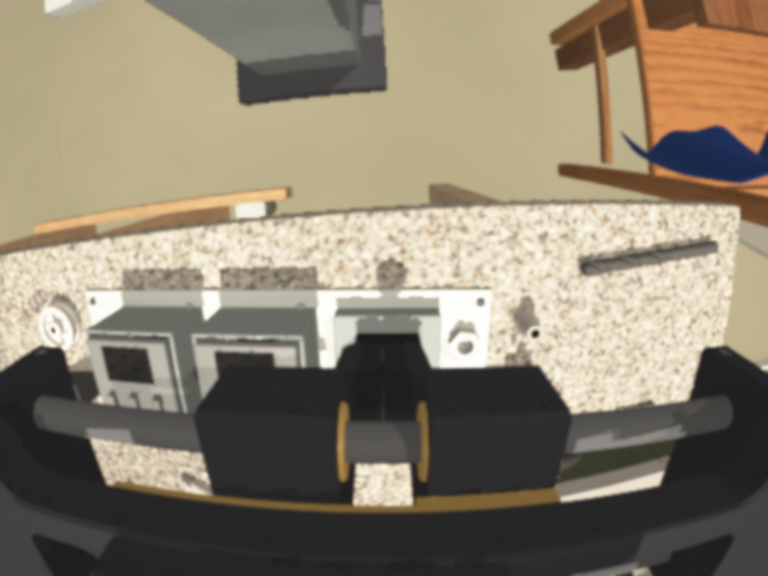

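The view from the robot side shows the spare pad at (129,366), the front of the fuse pad at (245,353) and the switch box centred under the fingers (column 385). Now I lower behind the ball.

Emit:
carry_out(
  plan=[
    {"rot": [0, 0, 0], "xyz": [0, 0.003, 0.035], "grip": 255},
    {"rot": [0, 0, 0], "xyz": [0, 0.003, 0.07], "grip": 255},
    {"rot": [0, 0, 0], "xyz": [0, 0.003, 0.1], "grip": 255},
    {"rot": [0, 0, 0], "xyz": [0, 0.003, 0.115], "grip": 255},
    {"rot": [0, 0, 0], "xyz": [0, 0.003, 0.115], "grip": 255},
  ],
)

```text
clock: 1.73
tool_pos: [0.4177, 0.1619, 0.0833]
eef_rot: [0.026, 1.0, -0.001, -0.002]
contact_force: [0.4, 0.5, -0.1]
opening: 0.004
finger_force: 0.0
```

Run:
```python
from h import *
np.set_printoptions(precision=4,suppress=True)
s=r.get_state();print(s['clock'],s['tool_pos'],s['contact_force'])
sp=lambda u,v:(u/1.5,v/1.5)
```

```text
1.7333 [0.4177 0.1619 0.0833] [ 0.4447  0.513  -0.1337]
```

Emit:
carry_out(
  plan=[
    {"rot": [0, 0, 0], "xyz": [-0.02, -0.005, 0], "grip": 255},
    {"rot": [0, 0, 0], "xyz": [-0.035, -0.005, 0], "grip": 255},
    {"rot": [0, 0, 0], "xyz": [-0.047, -0.005, 0], "grip": 255},
    {"rot": [0, 0, 0], "xyz": [-0.057, -0.005, 0], "grip": 255},
    {"rot": [0, 0, 0], "xyz": [-0.067, -0.005, 0], "grip": 255},
    {"rot": [0, 0, 0], "xyz": [-0.077, -0.005, 0], "grip": 255},
    {"rot": [0, 0, 0], "xyz": [-0.087, -0.005, 0], "grip": 255},
    {"rot": [0, 0, 0], "xyz": [-0.094, -0.005, 0], "grip": 255},
  ],
)

```text
clock: 2.4
tool_pos: [0.5136, 0.1513, 0.087]
eef_rot: [0.027, 1.0, 0.001, 0.0]
contact_force: [-1.5, 0.6, -1.9]
opening: 0.006
finger_force: 0.9
```

Emit:
carry_out(
  plan=[
    {"rot": [0, 0, 0], "xyz": [-0.003, 0, 0], "grip": 255},
    {"rot": [0, 0, 0], "xyz": [-0.006, 0, 0], "grip": 255},
    {"rot": [0, 0, 0], "xyz": [-0.006, 0, 0], "grip": 255},
  ],
)

```text
clock: 2.65
tool_pos: [0.515, 0.1509, 0.0864]
eef_rot: [0.027, 1.0, -0.0, -0.003]
contact_force: [-9.5, 2.1, 6.9]
opening: 0.004
finger_force: 4.7
```

Emit:
carry_out(
  plan=[
    {"rot": [0, 0, 0], "xyz": [-0.004, 0, 0], "grip": 255},
    {"rot": [0, 0, 0], "xyz": [-0.005, 0, 0], "grip": 255},
    {"rot": [0, 0, 0], "xyz": [0.02, 0, 0], "grip": 255},
    {"rot": [0, 0, 0], "xyz": [0.05, 0, 0], "grip": 255},
    {"rot": [0, 0, 0], "xyz": [0.08, 0, -0.02], "grip": 255},
    {"rot": [0, 0, 0], "xyz": [0.08, 0, -0.055], "grip": 255},
    {"rot": [0, 0, 0], "xyz": [0.08, -0.03, -0.08], "grip": 255},
    {"rot": [0, 0, 0], "xyz": [0.08, -0.06, -0.08], "grip": 255},
  ],
)

```text
clock: 3.32
tool_pos: [0.4383, 0.0971, 0.1702]
eef_rot: [0.025, 1.0, 0.002, 0.005]
contact_force: [1.5, -1.0, -0.2]
opening: 0.003
finger_force: 0.0
```

Run:
```python
from h import *
import cv2
np.set_printoptions(precision=4,suppress=True)
s=r.get_state();print(s['clock'],s['tool_pos'],s['contact_force'],to_tool(s,[.482,.0525,.1]))
w=r.snapshot("wrist")[:,:,::-1];t=r.snapshot("top")[165:240,150:345][:,:,::-1]
c=np.zeros((600,780,3),np.uint8);c[:300]=cv2.resize(t,(780,300),interpolation=3)
c[300:,:]=cv2.resize(w[170:300,50:388],(780,300),interpolation=3)
cv2.imwrite("pics/c2.png",c)
```

```text
3.3167 [0.4383 0.0971 0.1702] [ 1.487  -1.0427 -0.2232] [-0.0453 -0.0427  0.0704]
```

View pics/c2.png

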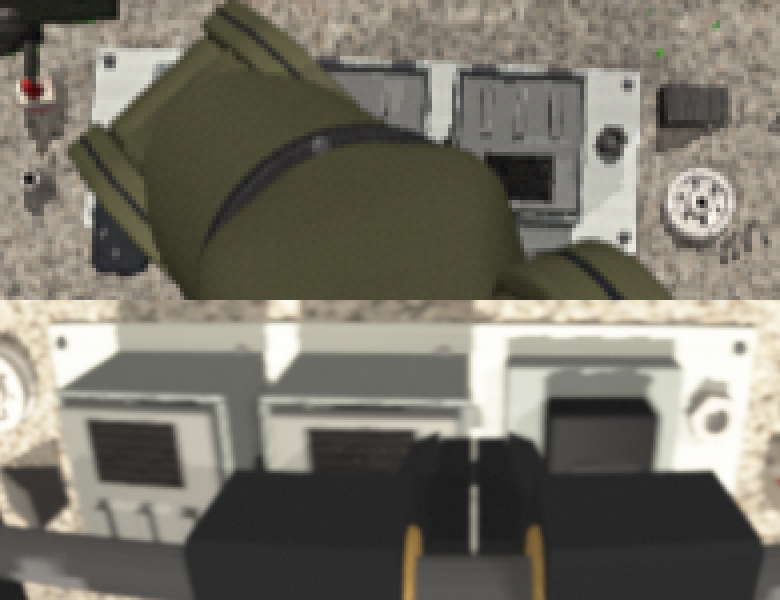

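The wrist crop shows the lever gone from the front of its housing. The spare pad centre is crop (136,454), the fuse pad's front corners are (308,430) and (415,430).

Run:
```python
from h import *
import cv2
np.set_printoptions(precision=4,suppress=True)
s=r.get_state();print(s['clock'],s['tool_pos'],s['eef_rot'],to_tool(s,[.482,.0525,.1]))
for x,y in((308,430),(415,430),(136,454)): print(wray(s,50+x/2.308,170+(y-300)/2.308,.075))
c=r.snapshot("scene")[150:270,180:340][:,:,::-1]
cv2.imwrite("pics/s2.png",cv2.resize(c,(800,600),interpolation=3))
```

```text
3.4167 [0.4359 0.0895 0.1673] [ 0.0312  0.9995 -0.0016  0.0008] [-0.0482 -0.0338  0.0675]
[0.4614 0.0238 0.075 ]
[0.4634 0.0652 0.075 ]
[ 0.4697 -0.0542  0.075 ]
```

View pics/s2.png

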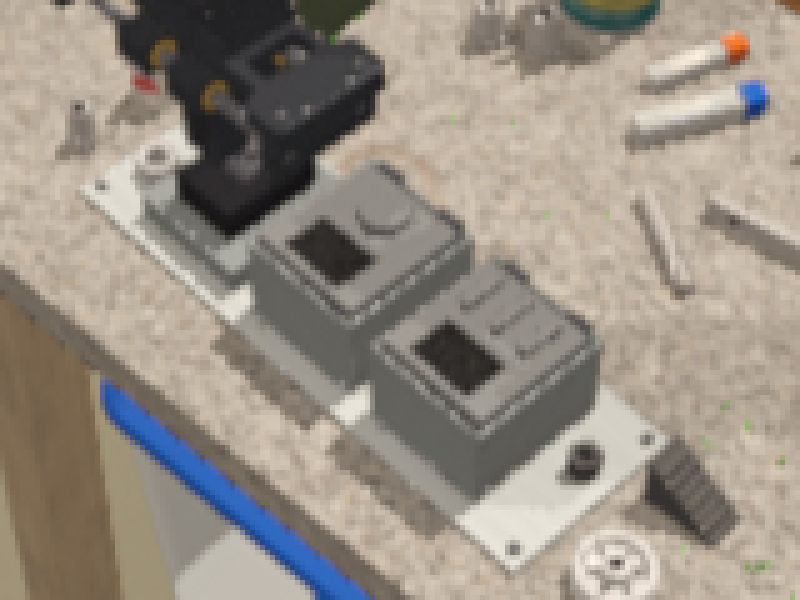

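Both hatches are shut; the lever is hidden by the gripper. Going above the fuse pad.

Emit:
carry_out(
  plan=[
    {"rot": [0, 0, 0], "xyz": [-0.015, -0.012, 0], "grip": 255},
    {"rot": [0, 0, 0], "xyz": [-0.03, -0.024, 0.01], "grip": 255},
    {"rot": [0, 0, 0], "xyz": [-0.043, -0.034, 0.03], "grip": 255},
    {"rot": [0, 0, 0], "xyz": [-0.047, -0.036, 0.055], "grip": 255},
    {"rot": [0, 0, 0], "xyz": [-0.047, -0.036, 0.07], "grip": 255},
    {"rot": [0, 0, 0], "xyz": [-0.047, -0.036, 0.07], "grip": 255},
    {"rot": [0, 0, 0], "xyz": [-0.047, -0.036, 0.07], "grip": 255},
  ],
)

```text
clock: 4.05
tool_pos: [0.4806, 0.0569, 0.0954]
eef_rot: [0.027, 1.0, 0.0, -0.001]
contact_force: [-0.2, -0.9, -0.1]
opening: 0.006
finger_force: 0.0
```

Run:
```python
from h import *
import cv2
np.set_printoptions(precision=4,suppress=True)
s=r.get_state();print(s['clock'],s['tool_pos'],s['contact_force'])
c=r.snapshot("scene")[150:270,180:340][:,:,::-1]
cv2.imwrite("pics/s3.png",cv2.resize(c,(800,600),interpolation=3))
s=r.get_state();print(s['clock'],s['tool_pos'],s['contact_force'],to_tool(s,[.481,.052,.075]))
```

```text
4.05 [0.4806 0.0569 0.0954] [-0.235  -0.9026 -0.1053]
4.1 [0.481  0.0568 0.0961] [-0.1881  0.1701 -0.0664] [-0.0002 -0.0048  0.0211]
```

View pics/s3.png

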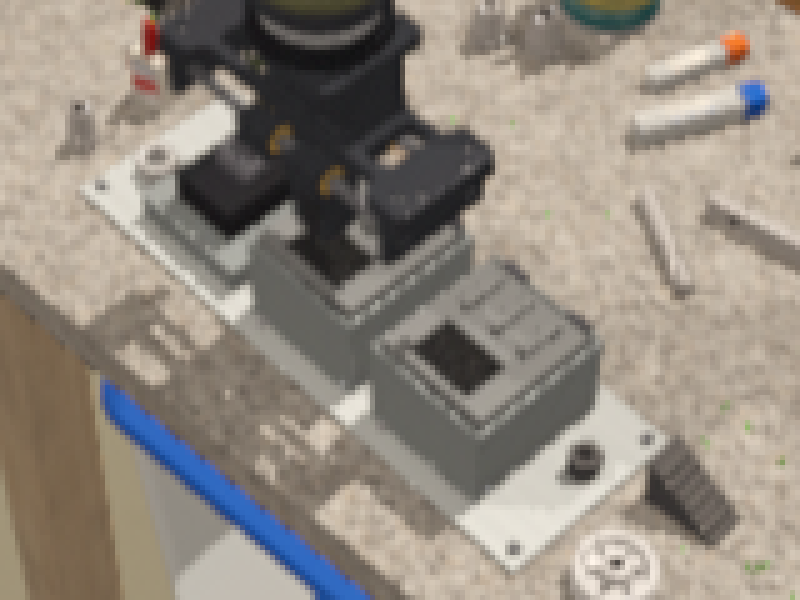

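Lever still hidden; before pressing, I move aside to verify it is fully off.

Emit:
carry_out(
  plan=[
    {"rot": [0, 0, 0], "xyz": [0, 0, -0.03], "grip": 255},
    {"rot": [0, 0, 0], "xyz": [0.01, -0.02, -0.06], "grip": 255},
    {"rot": [0, 0, 0], "xyz": [0.025, -0.05, -0.08], "grip": 255},
    {"rot": [0, 0, 0], "xyz": [0.035, -0.085, -0.08], "grip": 255},
    {"rot": [0, 0, 0], "xyz": [0.035, -0.12, -0.08], "grip": 255},
    {"rot": [0, 0, 0], "xyz": [0.035, -0.155, -0.08], "grip": 255},
    {"rot": [0, 0, 0], "xyz": [0.035, -0.18, -0.08], "grip": 255},
    {"rot": [0, 0, 0], "xyz": [0.035, -0.18, -0.08], "grip": 255},
  ],
)

```text
clock: 4.77
tool_pos: [0.4351, -0.1282, 0.1769]
eef_rot: [0.033, 0.999, -0.002, 0.0]
contact_force: [-0.3, -0.6, -0.6]
opening: 0.008
finger_force: 0.0
```

Run:
```python
from h import *
import cv2
c=np.zeros((600,780,3),np.uint8)
t=r.snapshot("top")[165:240,150:345][:,:,::-1];b=r.snapshot("scene")[150:250,180:310][:,:,::-1]
c[:300]=cv2.resize(t,(780,300),interpolation=3);c[300:,:390]=cv2.resize(b,(390,300),interpolation=3)
cv2.imwrite("pics/c3.png",c)
s=r.get_state();print(s['clock'],s['tool_pos'],s['contact_force'])
```

```text
4.8667 [ 0.43624979 -0.12275936  0.17680433] [-0.29993301  0.20856006 -0.81474998]
```

View pics/c3.png

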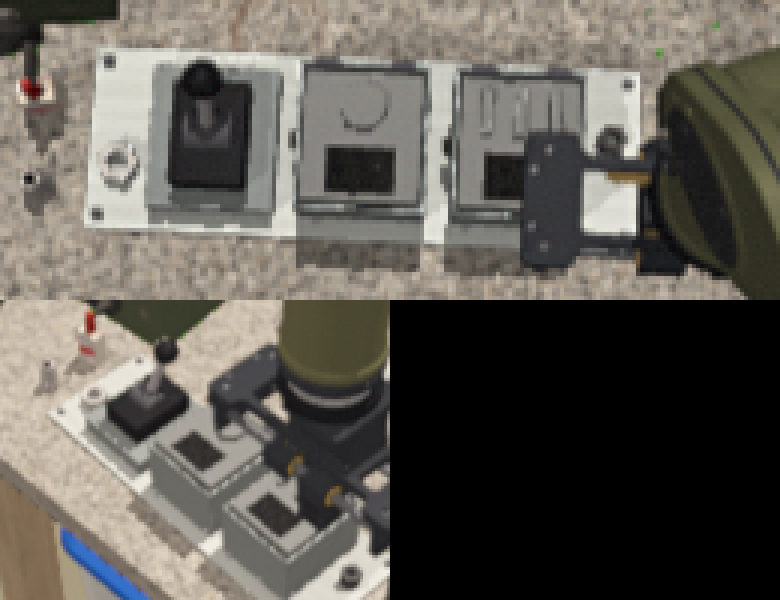

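Ball is now at crop (203,77), at the back; both hatches are still shut.

Run:
```python
from h import *
np.set_printoptions(precision=4,suppress=True)
print(ray("top",150+203.5/4-.5,165+77.5/4-.5,.095))
s=r.get_state();print(s['clock'],s['tool_pos'],to_tool(s,[.481,.052,.095]))
```

```text
[0.5402 0.1491 0.095 ]
4.8667 [ 0.4362 -0.1228  0.1768] [-0.0343  0.1771  0.0819]
```

The ball is at x = 0.540 (0.538 expected for OFF), so the lever is fully over. Back to the pad.

Emit:
carry_out(
  plan=[
    {"rot": [0, 0, 0], "xyz": [0, 0.035, 0], "grip": 255},
    {"rot": [0, 0, 0], "xyz": [0, 0.07, 0], "grip": 255},
    {"rot": [0, 0, 0], "xyz": [-0.01, 0.105, 0], "grip": 255},
    {"rot": [0, 0, 0], "xyz": [-0.02, 0.14, 0.0], "grip": 255},
    {"rot": [0, 0, 0], "xyz": [-0.034, 0.165, 0.02], "grip": 255},
    {"rot": [0, 0, 0], "xyz": [-0.034, 0.175, 0.05], "grip": 255},
    {"rot": [0, 0, 0], "xyz": [-0.034, 0.175, 0.078], "grip": 255},
    {"rot": [0, 0, 0], "xyz": [-0.034, 0.175, 0.078], "grip": 255},
  ],
)

```text
clock: 5.53
tool_pos: [0.4773, 0.0538, 0.0949]
eef_rot: [0.025, 1.0, 0.0, -0.003]
contact_force: [-0.0, 0.1, 0.7]
opening: 0.004
finger_force: 0.0
```

Emit:
carry_out(
  plan=[
    {"rot": [0, 0, 0], "xyz": [0, 0, 0], "grip": 255},
    {"rot": [0, 0, 0], "xyz": [0, 0, 0], "grip": 255},
    {"rot": [0, 0, 0], "xyz": [0, 0, 0], "grip": 255},
  ],
)

```text
clock: 5.78
tool_pos: [0.4805, 0.0505, 0.0994]
eef_rot: [0.029, 1.0, 0.0, 0.001]
contact_force: [-0.2, 1.1, 0.2]
opening: 0.003
finger_force: 0.0
```

Emit:
carry_out(
  plan=[
    {"rot": [0, 0, 0], "xyz": [0, 0.001, 0.008], "grip": 255},
    {"rot": [0, 0, 0], "xyz": [0, 0.001, 0.014], "grip": 255},
    {"rot": [0, 0, 0], "xyz": [0, 0.001, 0.018], "grip": 255},
    {"rot": [0, 0, 0], "xyz": [0, 0.001, 0.021], "grip": 255},
    {"rot": [0, 0, 0], "xyz": [0, 0.001, 0.024], "grip": 255},
    {"rot": [0, 0, 0], "xyz": [0, 0.001, 0.027], "grip": 255},
    {"rot": [0, 0, 0], "xyz": [0, 0.001, 0.029], "grip": 255},
    {"rot": [0, 0, 0], "xyz": [0, 0.001, 0.031], "grip": 255},
  ],
)

```text
clock: 6.45
tool_pos: [0.4795, 0.0512, 0.0666]
eef_rot: [0.028, 1.0, -0.0, -0.0]
contact_force: [-1.4, 0.0, 3.5]
opening: 0.003
finger_force: 1.6
```

Emit:
carry_out(
  plan=[
    {"rot": [0, 0, 0], "xyz": [0, 0, 0.002], "grip": 255},
    {"rot": [0, 0, 0], "xyz": [0, 0, 0.003], "grip": 255},
    {"rot": [0, 0, 0], "xyz": [0, 0, 0.003], "grip": 255},
  ],
)

```text
clock: 6.7
tool_pos: [0.4796, 0.0512, 0.0648]
eef_rot: [0.028, 1.0, -0.0, 0.0]
contact_force: [-3.9, 0.3, 16.7]
opening: 0.004
finger_force: 8.3
```

On the stop (force risen to 17 N). Release upward and back.

Emit:
carry_out(
  plan=[
    {"rot": [0, 0, 0], "xyz": [0.002, 0, -0.025], "grip": 255},
    {"rot": [0, 0, 0], "xyz": [0.01, 0, -0.06], "grip": 255},
    {"rot": [0, 0, 0], "xyz": [0.025, 0, -0.095], "grip": 255},
    {"rot": [0, 0, 0], "xyz": [0.04, 0, -0.13], "grip": 255},
    {"rot": [0, 0, 0], "xyz": [0.05, -0.02, -0.15], "grip": 255},
    {"rot": [0, 0, 0], "xyz": [0.05, -0.055, -0.15], "grip": 255},
    {"rot": [0, 0, 0], "xyz": [0.05, -0.09, -0.15], "grip": 255},
    {"rot": [0, 0, 0], "xyz": [0.05, -0.125, -0.15], "grip": 255},
  ],
)

```text
clock: 7.37
tool_pos: [0.423, -0.0718, 0.2143]
eef_rot: [0.028, 1.0, -0.0, 0.001]
contact_force: [0.2, 1.1, -0.6]
opening: 0.004
finger_force: 0.0
```

Emit:
carry_out(
  plan=[
    {"rot": [0, 0, 0], "xyz": [0, -0.03, 0], "grip": 255},
    {"rot": [0, 0, 0], "xyz": [0, -0.06, 0], "grip": 255},
    {"rot": [0, 0, 0], "xyz": [0, -0.09, 0], "grip": 255},
    {"rot": [0, 0, 0], "xyz": [0, -0.09, 0], "grip": 255},
    {"rot": [0, 0, 0], "xyz": [0, -0.09, 0], "grip": 255},
    {"rot": [0, 0, 0], "xyz": [0, -0.09, 0], "grip": 255},
    {"rot": [0, 0, 0], "xyz": [0, -0.09, 0], "grip": 255},
    {"rot": [0, 0, 0], "xyz": [0, -0.09, 0], "grip": 255},
  ],
)

```text
clock: 8.03
tool_pos: [0.418, -0.159, 0.2138]
eef_rot: [0.027, 1.0, 0.0, 0.0]
contact_force: [-0.4, -0.8, 0.2]
opening: 0.006
finger_force: 0.0
```

Emit:
carry_out(
  plan=[
    {"rot": [0, 0, 0], "xyz": [0, 0, 0], "grip": 255},
    {"rot": [0, 0, 0], "xyz": [0, 0, 0], "grip": 255},
    {"rot": [0, 0, 0], "xyz": [0, 0, 0], "grip": 255},
    {"rot": [0, 0, 0], "xyz": [0, 0, 0], "grip": 255},
    {"rot": [0, 0, 0], "xyz": [0, 0, 0], "grip": 255},
    {"rot": [0, 0, 0], "xyz": [0, 0, 0], "grip": 255},
    {"rot": [0, 0, 0], "xyz": [0, 0, 0], "grip": 255},
    {"rot": [0, 0, 0], "xyz": [0, 0, 0], "grip": 255},
  ],
)

```text
clock: 8.7
tool_pos: [0.4176, -0.1605, 0.2137]
eef_rot: [0.028, 1.0, 0.0, 0.0]
contact_force: [0.1, 0.5, 0.1]
opening: 0.004
finger_force: 0.0
```

Run:
```python
from h import *
import cv2
c=np.zeros((600,780,3),np.uint8)
t=r.snapshot("top")[165:240,150:345][:,:,::-1];b=r.snapshot("scene")[150:270,180:340][:,:,::-1]
c[:300]=cv2.resize(t,(780,300),interpolation=3);c[300:,:400]=cv2.resize(b,(400,300),interpolation=3)
cv2.imwrite("pics/c4.png",c)
s=r.get_state();print(s['clock'],s['tool_pos'],s['contact_force'])
```

```text
8.8 [ 0.41761476 -0.16053401  0.21368173] [-0.43705352 -0.71114915  0.72212066]
```

View pics/c4.png

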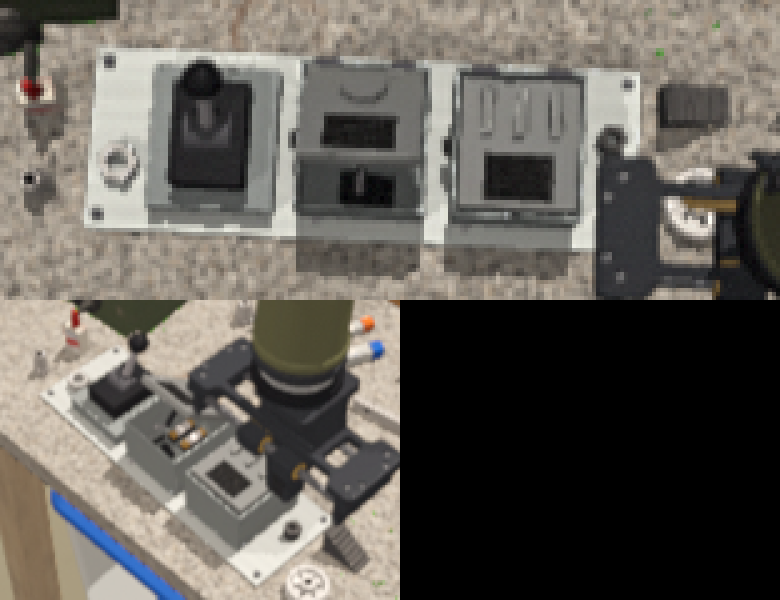

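The fuse hatch stands open (front edge at crop (360,155)), the spare hatch is shut, the lever is at the back and the loose parts are in place. I watch another second and compare.

Emit:
carry_out(
  plan=[
    {"rot": [0, 0, 0], "xyz": [0, 0, 0], "grip": 255},
    {"rot": [0, 0, 0], "xyz": [0, 0, 0], "grip": 255},
    {"rot": [0, 0, 0], "xyz": [0, 0, 0], "grip": 255},
    {"rot": [0, 0, 0], "xyz": [0, 0, 0], "grip": 255},
    {"rot": [0, 0, 0], "xyz": [0, 0, 0], "grip": 255},
    {"rot": [0, 0, 0], "xyz": [0, 0, 0], "grip": 255},
    {"rot": [0, 0, 0], "xyz": [0, 0, 0], "grip": 255},
    {"rot": [0, 0, 0], "xyz": [0, 0, 0], "grip": 255},
  ],
)

```text
clock: 9.47
tool_pos: [0.4176, -0.1605, 0.2137]
eef_rot: [0.028, 1.0, 0.0, -0.0]
contact_force: [0.2, 0.6, -0.2]
opening: 0.004
finger_force: 0.0
```

Run:
```python
from h import *
import cv2
t=r.snapshot("top")[165:240,150:345][:,:,::-1]
o=cv2.imread("pics/c4.png")[:300]; n=cv2.resize(t,(780,300),interpolation=3)
d=cv2.absdiff(o,n)
print("mean/max diff plate",d[40:260,80:590].mean(),d[40:260,80:590].max(),"clock",r.get_state()['clock'])
print("edge",ray("top",150+360.5/4-.5,165+155/4-.5,.128))
```

```text
mean/max diff plate 1.1874747474747476 14 clock 9.5167
edge [0.48589698 0.05087702 0.128     ]
```

The edge is at x = 0.486 (about 0.487 expected fully open), and the picture hasn't changed.

```bash
python3 -c "
from plant import r
print(r.finish_job())"
```

```text
the job is handed in; nothing more can be done
None
```

The job is handed in at about 9.5 s: the isolator lever is fully off, the fuse hatch popped open after one press and stayed open for over a second hands-off, and the spare hatch was left shut and the loose parts where they were.

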